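# Change the tape rolls under the UV lamp and set its timer

## Task

The rolls of sealing tape under the UV lamp are done: loosen the lamp's clamp knob, slide the lamp back out of the way and lay those rolls flat in the steel tray, then put every fresh roll from the bench onto a spindle of the stand, one right down on each. Slide the lamp back over them as far as it goes and turn its clamp knob clockwise until it is tight. Last, set the countertop timer: turn its knob clockwise until the pointer stands at the wide mark, pressing the timer down firmly so that it neither spins nor slides on the bench, and leave the bottle, the flask and the dishes alone.

Things in the scene. Friction and masses are not known exactly. Their poses are not given: they have to be found in the camera images.
- stand: The UV stand, fixed to the bench, with white base plates 12 mm thick; origin on the bench under the middle spindle. Its x axis runs along the row of three spindles towards the rail, its y axis along the rail from the parked to the working end; it may be turned a little. The rail lies 150 mm from the origin along x, its top 67 mm high; the clamp knob's axis is above it.
- spindle_0 (a point): Upright steel spindle, 18 mm diameter with a tapered tip, standing 42 mm above the base plate (tip 54 mm above the bench); the three stand in a row 76 mm apart, number 0 counted from the robot's side. This point lies on its axis 29 mm above the bench: where the centre of a fully seated roll comes to rest.
- spindle_1 (a point): Upright steel spindle, 18 mm diameter with a tapered tip, standing 42 mm above the base plate (tip 54 mm above the bench); the three stand in a row 76 mm apart, number 1 counted from the robot's side. This point lies on its axis 29 mm above the bench: where the centre of a fully seated roll comes to rest.
- spindle_2 (a point): Upright steel spindle, 18 mm diameter with a tapered tip, standing 42 mm above the base plate (tip 54 mm above the bench); the three stand in a row 76 mm apart, number 2 counted from the robot's side. This point lies on its axis 29 mm above the bench: where the centre of a fully seated roll comes to rest.
- fresh_0_center (a point): Fresh roll of pale paper sealing tape on a brown card core, 64 mm outside diameter, 32 mm bore, 34 mm high, 0.12 kg, lying flat on the bare bench beside the stand; two or three are present. This point is its centre, half-way up on its axis; its z axis is the bore's axis.
- fresh_1_center (a point): Fresh roll of pale paper sealing tape on a brown card core, 64 mm outside diameter, 32 mm bore, 34 mm high, 0.12 kg, lying flat on the bare bench beside the stand; two or three are present. This point is its centre, half-way up on its axis; its z axis is the bore's axis.
- fresh_2_center (a point): Fresh roll of pale paper sealing tape on a brown card core, 64 mm outside diameter, 32 mm bore, 34 mm high, 0.12 kg, lying flat on the bare bench beside the stand; two or three are present. This point is its centre, half-way up on its axis; its z axis is the bore's axis.
- done_0_center (a point): Treated roll, the same as the fresh ones, at the start seated on spindle 0 under the lamp; one or two are present. This point is its centre, half-way up on its axis; its z axis is the bore's axis.
- done_1_center (a point): Treated roll, the same as the fresh ones, at the start seated on spindle 1 under the lamp; one or two are present. This point is its centre, half-way up on its axis; its z axis is the bore's axis.
- done_2_center (a point): Treated roll, the same as the fresh ones, at the start seated on spindle 2 under the lamp; one or two are present. This point is its centre, half-way up on its axis; its z axis is the bore's axis.
- tray: Flat open steel tray fixed to the bench, 110 mm along its x axis and 175 mm along its y axis outside, floor 4 mm thick, low lip 4 mm thick whose top is 10 mm above the bench; origin under its middle. Room for two rolls side by side along its y axis.
- lamp (a joint): Slide of the lamp carriage along the stand's rail (m), along the stand's y axis: 0 parked end stop, 0.160 working end stop, lamp over the spindles. Slides with about 2 N, stays where left. The lamp is an aluminium bar 230 mm long, 56 mm wide, from the carriage towards the robot, underside 71 mm and top 106 mm high; parked 160 mm beside the spindle row.
- clamp_grip (a point): Black clamp knob on the lamp carriage: this point is on its upright axis, 145 mm above the bench, in its grip bar, 44 mm long, 14 mm wide, 32 mm high (foot 18 mm below the point, top 14 mm above). The x axis lies along the bar and turns with it. A skirt 42 mm in diameter is under the bar; a steel tongue sticks out 48 mm along the y axis. The knob can also be used to pull the carriage along.
- clamp (a joint): Angle of the clamp knob (rad), clockwise from above: 0 loose (tongue along the rail), end stop at 1.5 tight (tongue across the rail). About 0.06 N m, stays where left. Only with the carriage at its working end does the tongue pass behind a fixed steel lug (130 mm high, beside the rail on the side away from the robot) and lock it; turned tight earlier, it strikes the lug.
- timer_grip (a point): Stiff knob on top of the countertop timer: this point is on its upright axis, 71 mm above the bench, in a grip bar 56 mm long, 14 mm wide, 30 mm high (foot 15 mm below the point, top 15 mm above). The x axis lies along the bar towards the end with the black pointer line. Under the bar a skirt 74 mm in diameter turns with it.
- timer_knob (a joint): Angle of the timer's knob against its housing (rad), clockwise from above, stops at 0 and 4.0; stays where left. Black ticks every 0.4 rad on the housing; the one wide, long mark is at 2.0. It takes 0.2 N m to turn, more than the timer's own weight on its feet withstands: without some 10 to 20 N of downward push the whole timer spins.
- timer_corner (a point): A top corner of the timer's housing, 50 mm along both x and y from its middle, in the housing's frame (not turning with the knob): shows whether the timer shifts or spins. The timer is a free-standing white box 104 mm square, top 48 mm above the bench, 0.4 kg in all, on four small feet 28 mm either side of the middle.
- media_bottle: Bystander: capped amber bottle, 72 mm diameter, 150 mm high; origin under its middle.
- flask: Bystander: stoppered conical flask, 90 mm diameter, 130 mm high; origin under its middle.
- dishes: Bystander: stack of clear culture dishes, 90 mm diameter, 44 mm high; origin under its middle.
There are look-alikes about, which are no part of the job. Several things look just like the tray: the one meant starts farthest to the robot's right. Leave any red look-alike of the part that bears done_0_center alone.

How it is judged (in metres and radians):
On the way, in this order (a step that is already met when the one before it is completed fails the run):
1. every treated roll is in the tray and every fresh roll is seated on a spindle (x of done_0_center in the frame of tray between -0.03 and 0.03 m and y of done_0_center in the frame of tray between -0.062 and 0.062 m and height (world z) of each of done_0_center, done_1_center, done_2_center below 0.027 m and angle between each of done_0_center, done_1_center, done_2_center, fresh_0_center, fresh_1_center, fresh_2_center's own z axis and vertical below 0.15 rad and x of done_1_center in the frame of tray between -0.03 and 0.03 m and y of done_1_center in the frame of tray between -0.062 and 0.062 m and x of done_2_center in the frame of tray between -0.03 and 0.03 m and y of done_2_center in the frame of tray between -0.062 and 0.062 m and (distance between fresh_0_center and spindle_0 below 0.011 m or distance between fresh_0_center and spindle_1 below 0.011 m or distance between fresh_0_center and spindle_2 below 0.011 m) and (distance between fresh_1_center and spindle_0 below 0.011 m or distance between fresh_1_center and spindle_1 below 0.011 m or distance between fresh_1_center and spindle_2 below 0.011 m) and (distance between fresh_2_center and spindle_0 below 0.011 m or distance between fresh_2_center and spindle_1 below 0.011 m or distance between fresh_2_center and spindle_2 below 0.011 m)), for 0.2 s.
2. the lamp is over the rolls at its working end and clamped (value of joint lamp above 0.145 m and value of joint clamp above 1.2 rad), for 0.2 s.
3. the timer's pointer is at the wide mark (value of joint timer_knob between 1.85 and 2.15 rad), for 0.2 s.
At the end, for the whole second after the job is handed in: Treated rolls flat on the tray's floor (centre within 30 mm of its middle in x, 62 mm in y, under 27 mm high); fresh rolls down on spindles (centre within 11 mm of the seat point); all flat to 0.15 rad; lamp over 0.145 m, clamp over 1.2 rad; timer knob 2.0 +/- 0.15 rad, timer upright, at rest (all of step 1 and all of step 2 and all of step 3 and linear speed of timer below 0.02 m/s and angle between timer_grip's own z axis and vertical below 0.1 rad); the robot touches nothing.
It fails at once if the timer spins or slides: a corner of its housing shifts by more than 30 mm (distance of timer_corner from where it was at the start of the episode above 0.03 m).
It fails at once if The bottle is pushed more than 40 mm aside or tipped over (distance of media_bottle from where it was at the start of the episode above 0.04 m or angle between media_bottle's own z axis and vertical above 0.5 rad).
It fails at once if The flask is pushed more than 40 mm aside or tipped over (distance of flask from where it was at the start of the episode above 0.04 m or angle between flask's own z axis and vertical above 0.5 rad).
It fails at once if The stack of dishes is pushed more than 40 mm aside or tipped over (distance of dishes from where it was at the start of the episode above 0.04 m or angle between dishes's own z axis and vertical above 0.5 rad).
Of fresh_0, fresh_1, fresh_2 only 2 to 3 are there at a start; the rules pass over those that are not, and their reading is None.
Of done_0, done_1, done_2 only 1 to 2 are there at a start; the rules pass over those that are not, and their reading is None.
At some moment in a run one of fresh_0, fresh_1, fresh_2 may be knocked a few centimetres aside while the robot is not near it.
Once in a run the grip may slacken for a moment while it holds something.
It also fails if it takes over 208 s, if anything falls off the work surface, if the arm or the gripper's body presses on something with over 40 N, if the wrist force passes 120 N, or if a joint passes its speed limit or range.

## Robot

A 7-joint arm with a two-finger parallel gripper is mounted at the origin on the work surface. World frame = base frame: x ahead of the robot, y to its left, z up, the work surface at z = 0. Lengths are in mm, angles in rad, forces in N, time in s.
With the tool pointing down it reaches from about 400 to 900 mm from the base axis. Payload 5.6 kg.
Tool frame: the origin (TCP) lies midway between the tips of the shut fingers; the grasp point (between the pads) lies 19 mm behind it; x points along the fingers, y is the direction in which the jaws open and shut, and the axes are right-handed (so a half turn about x gives the same grasp; the last joint's range is limited). The gripper opens to 92 mm and grips with 3 to 60 N. Pads are 20 mm wide; open, the fingers measure 128 mm over their backs; the gripper's body (75 mm by 189 mm) begins 69 mm behind the grasp point.
Start: joints at [1.256, 0.468, -0.012, 1.603, 0.006, 1.071, -0.056], TCP at [174.46, -626.157, 214.592] pointing down, gripper open.
Joint ranges: [-2.53, 2.53], [-0.31, 2.02], [-1.57, 1.55], [0.28, 2.44], [-1.29, 4.43], [0.15, 1.84], [-2.92, 2.92]. Speed limits (rad/s): [2.57, 2.57, 3.14, 3.14, 3.14, 3.14, 3.14].

## Interface

Orientations are given as a rotation vector (axis times angle).
In Python, from cell import robot, grip, kin, viewer gives the robot as it stands. Calls block until the motion is done:
- robot.movep(position, orientation): joint-space move of the TCP to a pose.
- robot.servo_line(position, feed=150, rotation=None): straight line of the TCP; rotation=None keeps the orientation; feed is the mean speed in mm/s.
- robot.goto_joints(angles): joint-space move.
- grip(opening, newtons=None): opening from 0.0 (shut) to 1.0 (fully open); newtons is the grip in N (None keeps the last); returns when the fingers have stopped.
- robot.hold(seconds).
- kin.ik(position, orientation): joint angles nearest the present ones, or None.
- robot.observe(): the state.
- viewer.read_camera(name): name is "scene" or "side" or "wrist"; returns the picture (400x640x3 uint8, red, green, blue); there is no depth.
- viewer.camera_info(name): a dict with "camera_matrix" (3x3 intrinsics, pixels), "k1" (the pictures are not rectified: a ray, as slopes to the right and down, at radius r is drawn at 1 + k1 r^2 times it, then the intrinsics apply), "R" (3x3) and "t" (3): a world point X has camera coordinates R X + t. Camera axes: x right, y down, z forward; pixel columns grow to the right and rows downward; lengths in mm; the calibration is good to about 2 mm. A picture is of the moment at which its call begins: read the wrist's pose just before it. camera_info takes no time and is no camera call; for the wrist camera it gives the pose at the moment of the call.
A pose or a line that the arm cannot do raises robot.IKError and nothing moves.
- robot.job_done(): hands the job in, once; it reports no verdict.
Trained networks look in the newest picture that a camera, given by its name, has taken for a name from the list of things; names that differ only in an ending like _2 or _b are one class to them, and where a whole thing is asked for, a point or a joint stands for the part that bears it (a point fixed in the world has none). Each returns a list of dicts, best first, with "confidence" (0 to 1); they miss things now and then, are a little off and sometimes report something else, mostly with a low value. They report only what shows in the picture. A call takes as long as a camera call. They do not tell look-alikes from the thing itself.
- viewer.silhouettes(name, camera): "mask" (400x640 bool, what is visible of it).
- viewer.pinpoint(name, camera): "at" ([x, y, z] in mm, in the coordinates of the camera as it stood for that picture, good to about 4 mm: a listed point, or the origin of a listed thing).
The state is a dict: "t": time; "joints": joint angles; "joint_velocities": joint speeds; "joint_torque": joint torques, N m; "tcp_pos": TCP position; "tcp_rot": TCP orientation; "contact_force": force on the tool from outside, world axes, zero at the start; "wrist_torque": the same for the moment, N m; "grip_width": opening from 0.0 (shut) to 1.0 (fully open).
Only numpy, scipy, OpenCV 4.12 (cv2) and the standard library are available. Lean on these libraries where they do the work, as an engineer would, in place of code of your own. Each camera call takes 0.05 s, during which the arm holds its last target.

## Working session

There is one attempt and no reset: what is moved stays moved. The work goes in short steps, each a Python script; the robot and the scene stay as the last script left them, time stands still between calls to the robot, and variables do not carry over. Pictures are saved under pics/ and viewed, and the job is handed in when it is done.

```bash
ls; mkdir -p pics; python3 - <<'E'
from cell import robot, grip, kin, viewer
import cv2,numpy as np
s=robot.observe(); print(s['t'],s['tcp_pos'],s['tcp_rot'],s['grip_width'])
for c in ("scene","side","wrist"):
    im=viewer.read_camera(c); cv2.imwrite(f"pics/a_{c}.png",im[:,:,::-1])
    i=viewer.camera_info(c); print(c,i)
E
```

```text
pics
0.0 [ 174.2478002  -625.58778166  213.63312457] [ 2.07650407  0.28573041 -2.07728496] 0.9964029144727217
scene {'camera_matrix': array([[512.82823223,   0.        , 323.80350634],
       [  0.        , 512.82823223, 198.86290775],
       [  0.        ,   0.        ,   1.        ]]), 'k1': -0.1263312892443242, 'R': array([[-0.85027664,  0.5261043 , -0.0156172 ],
       [ 0.44877712,  0.70916067, -0.54377407],
       [-0.27500677, -0.46936703, -0.83908633]]), 't': array([ 439.93095442, -176.52133445, 1912.94885725])}
side {'camera_matrix': array([[396.64863388,   0.        , 320.38715952],
       [  0.        , 396.64863388, 201.02437428],
       [  0.        ,   0.        ,   1.        ]]), 'k1': -0.0876385875978317, 'R': array([[-0.99991701, -0.01163283,  0.00553596],
       [-0.01206232,  0.69446724, -0.71942321],
       [ 0.00452439, -0.71943028, -0.69454993]]), 't': array([ 497.42368019,   81.99469748, 1439.32709842])}
wrist {'camera_matrix': array([[356.33200192,   0.        , 315.53690598],
       [  0.        , 356.33200192, 198.50381709],
       [  0.        ,   0.        ,   1.        ]]), 'k1': 0.0016963842896334396, 'R': array([[ 2.69091854e-01, -9.63114140e-01, -8.52740516e-04],
       [-9.33244026e-01, -2.60964807e-01,  2.46886528e-01],
       [-2.38002442e-01, -6.56393387e-02, -9.69044021e-01]]), 't': array([-648.78281505,  -28.36756327,  388.81118043])}
```

View pics/a_scene.png

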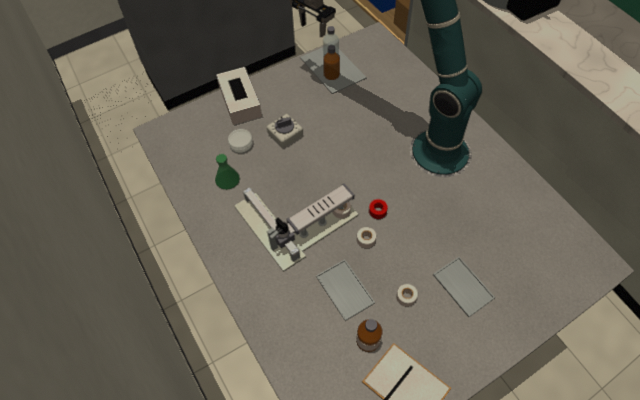

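View pics/a_side.png

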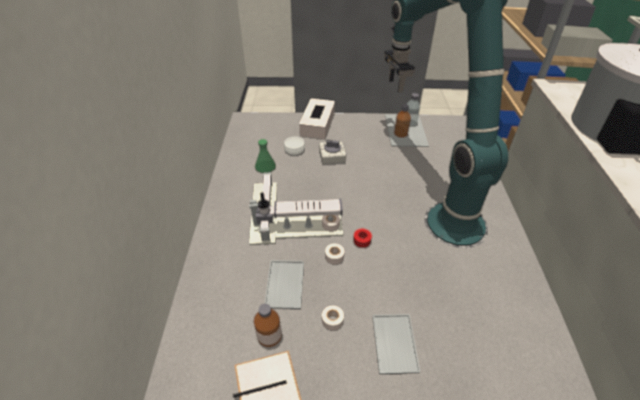

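View pics/a_wrist.png

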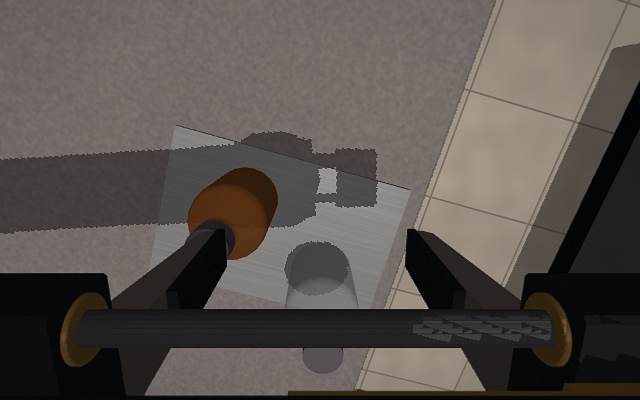

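```bash
cat > h.py <<'E'
from cell import robot, grip, kin, viewer
import cv2,numpy as np
from scipy.spatial.transform import Rotation as Rt
def px(c,X,info=None):
    i=info or viewer.camera_info(c); p=i['R']@np.asarray(X,float)+i['t']; s=p[:2]/p[2]; s=s*(1+i['k1']*(s@s))
    K=i['camera_matrix']; return np.array([K[0,0]*s[0]+K[0,2],K[1,1]*s[1]+K[1,2]])
def ray(c,uv,info=None):
    i=info or viewer.camera_info(c);K=i['camera_matrix']
    d=(np.asarray(uv,float)-K[:2,2])/[K[0,0],K[1,1]]; s=d.copy()
    for _ in range(20): s=d/(1+i['k1']*(s@s))
    return -i['R'].T@i['t'], i['R'].T@np.array([s[0],s[1],1])
def onz(c,uv,z=0,info=None):
    o,d=ray(c,uv,info); return o+d*(z-o[2])/d[2]
def find(name,c,n=8,info=None):
    i=info or viewer.camera_info(c)
    return [(round(d['confidence'],2),(i['R'].T@(np.array(d['at'])-i['t'])).round(1)) for d in viewer.pinpoint(name,c)[:n]]
def save(c,name,crop=None,scale=1):
    im=viewer.read_camera(c)
    o=im
    if crop: x0,y0,x1,y1=crop; o=im[y0:y1,x0:x1]
    if scale!=1: o=cv2.resize(o,None,fx=scale,fy=scale,interpolation=cv2.INTER_CUBIC)
    cv2.imwrite('pics/'+name,o[:,:,::-1]); return im
E
python3 - <<'E'
from h import *
for c in ("scene","side"):
    viewer.read_camera(c)
    for n in ["stand","fresh_0_center","done_0_center","tray","clamp_grip","timer_grip","timer_corner","media_bottle","flask","dishes"]:
        for conf,p in find(n,c): print(c,n,conf,p,px(c,p).round())
    for k,m in enumerate(viewer.silhouettes("tray",c)):
        cn=max(cv2.findContours(m['mask'].astype(np.uint8),0,1)[0],key=cv2.contourArea)
        W=np.array([onz(c,q[0],5)[:2] for q in cn],np.float32)
        print(c,'trayrect',round(m['confidence'],2),cv2.minAreaRect(W), cn.reshape(-1,2).mean(0))
print(robot.observe()['t'])
E
```

```text
scene stand 0.66 [542.2  27.3  30.9] [322. 219.]
scene stand 0.59 [ 5.433e+02  2.770e+01 -3.000e-01] [322. 224.]
scene fresh_0_center 0.84 [459.6 394.   16.6] [406. 295.]
scene done_0_center 0.67 [459.8  24.5  27.4] [342. 208.]
scene done_0_center 0.57 [353.4  87.   22.8] [378. 208.]
scene tray 0.97 [284.7 465.5   1.5] [463. 287.]
scene tray 0.79 [ 6.071e+02  2.706e+02 -6.000e-01] [345. 290.]
scene clamp_grip 0.45 [689.2  33.3 148.1] [281. 223.]
scene timer_grip 0.55 [ 449.8 -382.1   76. ] [285. 122.]
scene timer_corner 0.94 [ 496.6 -331.3   51.6] [281. 140.]
scene timer_corner 0.65 [547.3  28.2   1. ] [321. 225.]
scene media_bottle 0.73 [634.7 445.5  -3.1] [368. 340.]
scene media_bottle 0.44 [465.6  19.3  27.6] [340. 208.]
scene dishes 0.77 [ 616.4 -435.     3.1] [242. 144.]
scene trayrect 0.86 ((282.2019348144531, 465.7432556152344), (116.63040924072266, 177.48854064941406), 1.8780608177185059) [463.01481481 286.23703704]
scene trayrect 0.58 ((608.4076538085938, 268.44219970703125), (181.46435546875, 111.78221893310547), 88.90148162841797) [344.46853147 289.62937063]
side stand 0.6
[... 323 characters left out ...]
  34.4 148.5] [261. 198.]
side timer_grip 0.67 [447.2 161.2  20.1] [335. 254.]
side timer_grip 0.62 [ 453.6 -382.8   74.2] [332. 143.]
side timer_grip 0.42 [544.   30.7  29.7] [307. 222.]
side timer_corner 0.58 [ 494.8 -325.8   51. ] [322. 156.]
side media_bottle 0.71 [634.7 448.4   3. ] [270. 336.]
side flask 0.8 [ 730.7 -316.6   -1. ] [266. 166.]
side dishes 0.81 [ 621.3 -435.7    1.3] [294. 149.]
side trayrect 0.77 ((282.7535400390625, 465.6380310058594), (116.28822326660156, 185.40699768066406), 1.6224195957183838) [394.921875 344.46875 ]
side trayrect 0.6 ((607.9006958007812, 270.0665588378906), (184.14419555664062, 111.91461944580078), 89.4898681640625) [285.03870968 283.82580645]
1.35
```

```bash
python3 - <<'E'
from h import *
import json
for q in [(175,125),(410,190),(152,270)]: print(onz('wrist',q,5).round())
a=save('scene','b1.png',(210,150,430,350),3.6) if 0 else None
im=viewer.read_camera('scene'); o=cv2.resize(im[170:280,220:400],None,fx=4.4,fy=4.4,interpolation=cv2.INTER_CUBIC); cv2.imwrite('pics/b1.png',o[:,:,::-1])
im=viewer.read_camera('side')
o=cv2.resize(im[165:260,235:385],None,fx=5,fy=5,interpolation=cv2.INTER_CUBIC); cv2.imwrite('pics/b2.png',o[:,:,::-1])
o=cv2.resize(im[70:170,240:440],None,fx=4,fy=4,interpolation=cv2.INTER_CUBIC); cv2.imwrite('pics/b3.png',o[:,:,::-1])
E
```

```text
[ 185. -471.    5.]
[ 185. -730.    5.]
[  15. -474.    5.]
```

View pics/b1.png

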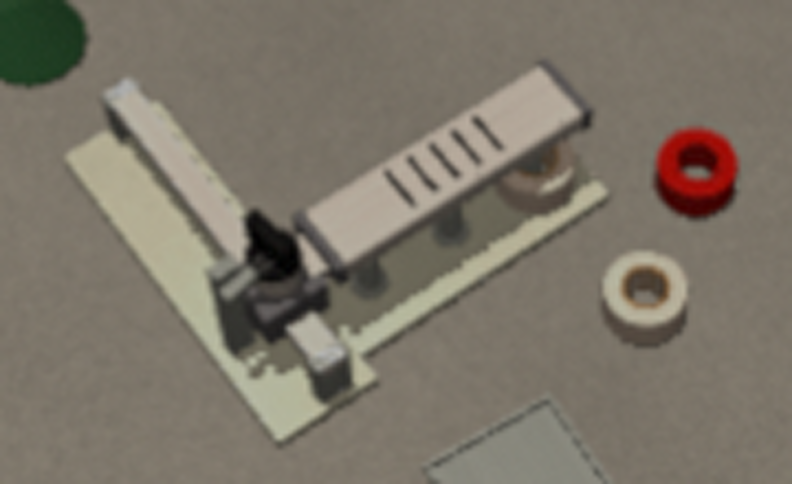

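View pics/b2.png

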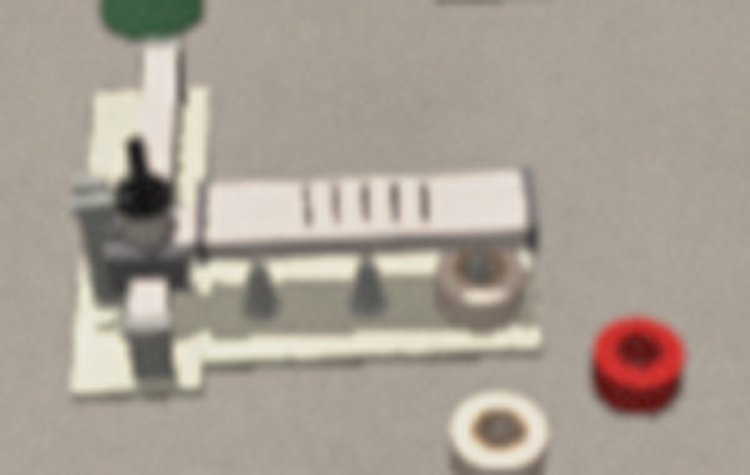

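View pics/b3.png

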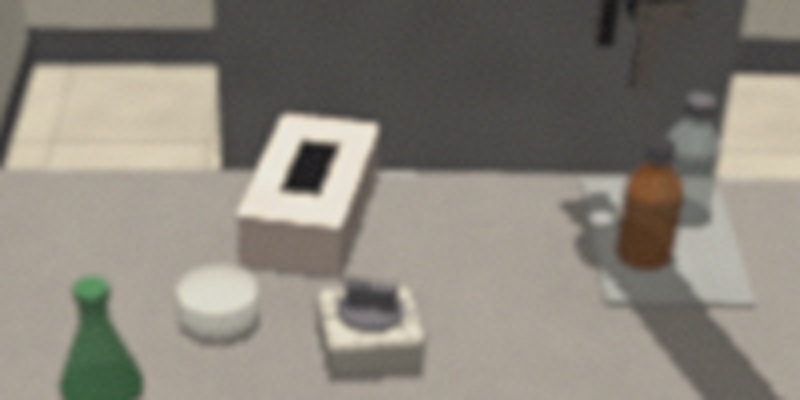

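```bash
cat >> h.py <<'E'
def ori(yaw):
    y=np.array([np.cos(yaw),np.sin(yaw),0]); x=np.array([0,0,-1.]); z=np.cross(x,y)
    return Rt.from_matrix(np.array([x,y,z]).T).as_rotvec()
def yawnow():
    M=Rt.from_rotvec(robot.observe()['tcp_rot']).as_matrix(); return np.arctan2(M[1,1],M[0,1])
def st():
    s=robot.observe(); print('t%.1f'%s['t'],'tcp',s['tcp_pos'].round(1),'yaw %.3f'%yawnow(),'g %.3f'%s['grip_width'],'F',np.round(s['contact_force'],1),'j',np.round(s['joints'],2)); return s
E
python3 - <<'E'
from h import *
i=viewer.camera_info('wrist'); M=Rt.from_rotvec(robot.observe()['tcp_rot']).as_matrix()
print((M.T@(-i['R'].T@i['t']-robot.observe()['tcp_pos'])).round(), (M.T@i['R'].T).round(3)); st()
for p in [(540,30,300),(690,30,131),(690,-130,131),(451,-382,60),(607,270,10),(457,397,6),(447,161,6)]:
    print(p,[ (None if (q:=kin.ik(p,ori(y))) is None else np.round(q,2)) for y in (np.pi/2,-np.pi/2,0,np.pi)])
E
```

```text
[-169.   -1.  -69.] [[-0.    -0.247  0.969]
 [ 1.     0.001  0.001]
 [-0.001  0.969  0.247]]
t1.4 tcp [ 174.5 -626.1  214.6] yaw -1.299 g 1.001 F [-0.3 -0.4 -0.4] j [ 1.26  0.47 -0.01  1.6   0.01  1.07 -0.06]
(540, 30, 300) [array([ 0.71,  0.39, -1.05,  1.72,  0.36,  1.24,  1.14]), array([ 0.46,  0.29, -0.7 ,  1.74,  0.2 ,  1.19, -1.86]), array([ 0.52,  0.3 , -0.78,  1.73,  0.23,  1.2 , -0.32]), array([ 0.84,  0.53, -1.3 ,  1.72,  0.53,  1.31,  2.56])]
(690, 30, 131) [array([ 0.45,  0.81, -0.87,  1.52,  0.66,  1.13,  1.02]), array([ 0.17,  0.66, -0.39,  1.54,  0.28,  1.  , -1.87]), array([ 0.33,  0.73, -0.65,  1.53,  0.48,  1.06, -0.44]), array([ 0.63,  1.09, -1.34,  1.51,  1.07,  1.39,  2.37])]
(690, -130, 131) [array([ 0.6 ,  0.77, -0.73,  1.49,  0.55,  1.09,  1.33]), array([ 0.29,  0.65, -0.22,  1.51,  0.16,  0.99, -1.55]), array([ 0.54,  0.74, -0.63,  1.49,  0.47,  1.06, -0.19]), array([-0.58,  1.07,  1.33,  1.58, -1.06,  1.36, -2.26])]
(451, -382, 60) [array([ 1.11,  0.67, -0.62,  1.82,  0.52,  0.82,  1.79]), array([ 0.69,  0.57, -0.06,  1.85,  0.04,  0.72, -0.96]), array([ 0.89,  0.6 , -0.33,  1.84,  0.27,  0.75,  0.42]), array([ 0.45,  0.57,  0.26,  1.87, -0.21,  0.72, -2.32])]
(607, 270, 10) [array([ 0.07,  0.93, -0.82,  1.64,  0.81,  0.95,  0.52]), array([-0.14,  0.8 , -0.48,  1.65,  0.48,  0.81, -2.4 ]), array([ 0.06,  0.91, -0.79,  1.64,  0.78,  0.93, -1.03]), array([ 0.28,  1.28, -1.34,  1.62,  1.29,  1.34,  1.87])]
(457, 397, 6) [array([-0.38,  0.75, -0.53,  1.81,  0.54,  0.74,  0.37]), array([-0.4 ,  0.74, -0.51,  1.81,  0.51,  0.73, -2.75]), array([-0.34,  0.76, -0.58,  1.8 ,  0.59,  0.75, -1.24]), array([ 0.05,  1.25, -1.34,  1.78,  1.29,  1.29,  1.49])]
(447, 161, 6) [array([ 0.33,  0.78, -0.95,  2.1 ,  0.95,  0.77,  0.34]), array([-0.  ,  0.59, -0.5 ,  2.12,  0.53,  0.55, -2.46]), array([ 0.28,  0.74, -0.87,  2.11,  0.89,  0.72, -1.18]), array([ 0.54,  1.14, -1.34,  2.09,  1.29,  1.17,  1.7 ])]
```

```bash
python3 - <<'E'
from h import *
print([a for a in dir(kin) if a[0]!='_'],[a for a in dir(robot) if a[0]!='_'])
robot.goto_joints([0.0,0.2,0,1.75,0,np.pi-1.95,0]); st()
robot.movep([560,-40,330],ori(0)); st()
i=viewer.camera_info('wrist'); im=save('wrist','c1.png')
for n in ["stand","done_0_center","clamp_grip","fresh_0_center"]:
    print(n,[(c,p,px('wrist',p,i).round()) for c,p in find(n,'wrist',info=i)])
E
```

```text
['ik'] ['IKError', 'goto_joints', 'hold', 'job_done', 'movep', 'observe', 'servo_line']
t4.0 tcp [542.3 -34.6 311.3] yaw -0.002 g 1.005 F [-0.   0.9 -0.2] j [ 0.    0.2   0.    1.75  0.    1.19 -0.  ]
t4.2 tcp [560.7 -41.  330.4] yaw -0.002 g 1.003 F [-0.5 -0.7 -0.6] j [ 0.01  0.22  0.01  1.68 -0.    1.24  0.01]
stand [(0.7, array([542.5,  27.7,   5.3]), array([302., 108.]))]
done_0_center [(0.93, array([351.1,  92. ,  18.3]), array([149.,  56.]))]
clamp_grip [(0.82, array([688.3,  39.9, 141.2]), array([447.,  95.]))]
fresh_0_center []
```

View pics/c1.png

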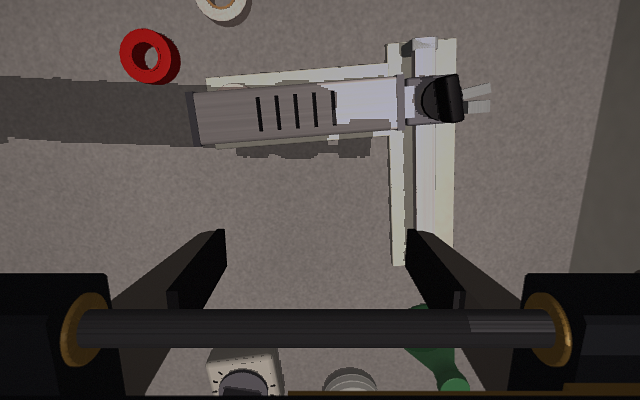

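```bash
python3 - <<'E'
from h import *
for z,a,b in [(12,(207,80),(388,65)),(106,(196,92),(397,76)),(106,(200,145),(397,130)),(12,(388,45),(393,265)),(67,(436,130),(433,240))]:
    A=onz('wrist',a,z);B=onz('wrist',b,z); print(A.round(1),B.round(1),np.degrees(np.arctan2(*(B-A)[[1,0]])))
im=viewer.read_camera('wrist'); o=cv2.resize(im[30:160,380:510],None,fx=4.4,fy=4.4,interpolation=cv2.INTER_CUBIC); cv2.imwrite('pics/c2.png',o[:,:,::-1])
E
```

```text
[417.4  64.6  12. ] [651.7  83.2  12. ] 4.520946518794055
[432.3  45.8 106. ] [643.8  62.  106. ] 4.380099501460099
[432.1  -9.9 106. ] [647.    6.5 106. ] 4.3563735968018005
[650.4 107.1  12. ] [ 673.3 -195.5   12. ] -85.68390275950746
[702.1   4.2  67. ] [ 710.  -135.1   67. ] -86.76639448230333
```

View pics/c2.png

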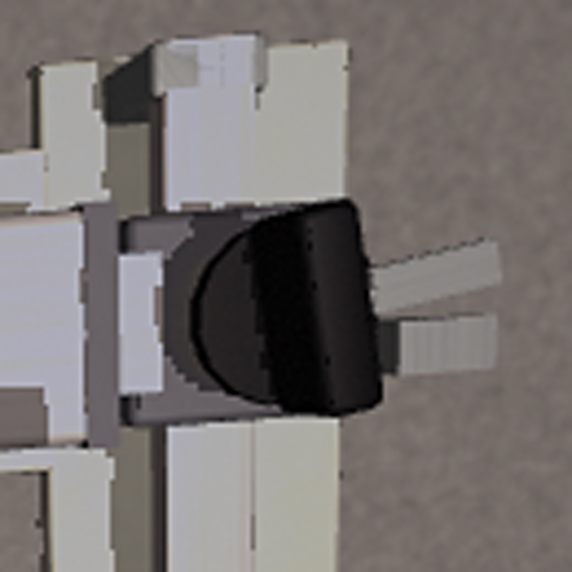

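```bash
cat >> h.py <<'E'
def turn(p,y0,y1,step=0.1):
    n=max(1,int(np.ceil(abs(y1-y0)/step)))
    for k in range(1,n+1): robot.movep(p,ori(y0+(y1-y0)*k/n))
E
python3 - <<'E'
from h import *
P=np.array([691.5,38.2,131.])
grip(0.6)
robot.movep(P+[0,0,75],ori(.148)); robot.servo_line(P,feed=120); st()
grip(0,25); st()
turn(P,.148,1.648); st()
save('scene','d1.png',(200,170,360,290),5)
E
```

```text
t6.8 tcp [691.9  38.  131.7] yaw 0.148 g 0.601 F [ 0.2  0.5 -0.1] j [-0.08  0.62 -0.04  1.55  0.03  0.97  0.02]
t7.5 tcp [689.7  38.4 130.9] yaw 0.148 g 0.152 F [-5.3  0.5  3.1] j [-0.08  0.62 -0.04  1.55  0.03  0.97  0.02]
t11.2 tcp [687.9  37.1 130.8] yaw 1.647 g 0.151 F [-10.4  -2.3   7.5] j [ 0.16  0.66 -0.39  1.54  0.28  1.01  1.34]
```

View pics/d1.png

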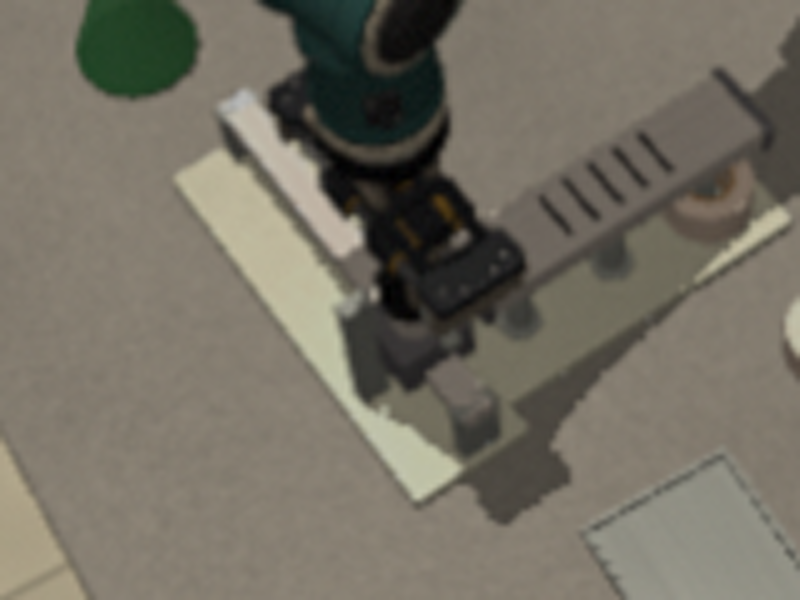

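```bash
python3 - <<'E'
from h import *
p=np.array([688.5,38.,131.]); d=np.array([np.sin(.077),-np.cos(.077),0])
robot.servo_line(p+d*20,feed=60); st()
robot.servo_line(p+d*157,feed=90); st()
grip(0.6); st()
robot.servo_line(p+d*157+[0,0,90],feed=150)
robot.movep([530,20,300],ori(0)); st()
i=viewer.camera_info('wrist'); im=save('wrist','e1.png')
for n in ["stand","done_0_center","clamp_grip","tray"]:
    print(n,[(c,p,px('wrist',p,i).round()) for c,p in find(n,'wrist',info=i)])
E
```

```text
t11.8 tcp [689.4  16.6 130.8] yaw 1.647 g 0.148 F [-4.7 -2.4  2.2] j [ 0.19  0.66 -0.39  1.54  0.28  1.    1.37]
t13.4 tcp [ 699.7 -118.3  130.9] yaw 1.648 g 0.150 F [-6.1 -0.4  2.9] j [ 0.36  0.69 -0.37  1.48  0.27  1.02  1.57]
t14.2 tcp [ 700.6 -118.6  131. ] yaw 1.648 g 0.599 F [-0.5 -0.5  0.1] j [ 0.36  0.69 -0.37  1.48  0.27  1.02  1.57]
t16.5 tcp [530.1  19.8 299.5] yaw 0.000 g 0.600 F [ 0.8 -0.1 -0.3] j [ 0.05  0.2  -0.17  1.79  0.04  1.16 -0.13]
stand [(0.77, array([541.9,  31.6,   2.2]), array([325., 153.]))]
done_0_center [(0.97, array([464.3,  25.5,  31.7]), array([263., 161.])), (0.75, array([350.9,  93.3,  17.1]), array([170., 104.]))]
clamp_grip []
tray []
```

View pics/e1.png

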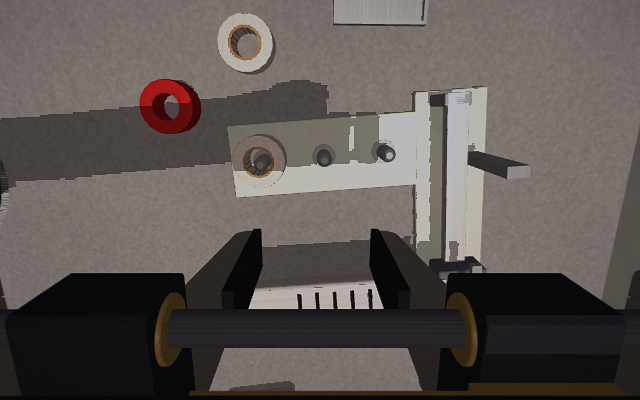

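```bash
python3 - <<'E'
from h import *
i=viewer.camera_info('wrist'); im=viewer.read_camera('wrist')
o=cv2.resize(im[100:210,220:430],None,fx=3.8,fy=3.8,interpolation=cv2.INTER_CUBIC); cv2.imwrite('pics/e2.png',o[:,:,::-1])
O=np.array([542,29.]);u=np.array([np.cos(.077),np.sin(.077)])
for k in(-1,0,1):
    q=np.append(O+u*76*k,54); print(q, px('wrist',q), (px('wrist',q)-[220,100])*3.8, (px('wrist',[q[0],q[1],12])-[220,100])*3.8)
for m in viewer.silhouettes('fresh_0_center','wrist')[:4]:
    print(m['confidence'],m['mask'].sum(),np.argwhere(m['mask']).mean(0)[::-1])
print(find('fresh_0_center','wrist',info=i))
E
```

```text
[466.2251907   23.15378104  54.        ] [261.51310715 165.97779336] [157.74980718 250.71561476] [176.03899732 231.11499438]
[542.  29.  54.] [326.04237716 161.0716021 ] [402.96103321 232.07208798] [399.5147081  214.06464408]
[617.7748093   34.84621896  54.        ] [391.03924373 156.12571582] [649.94912616 213.27772012] [624.4646446  196.88703672]
[]
```

View pics/e2.png

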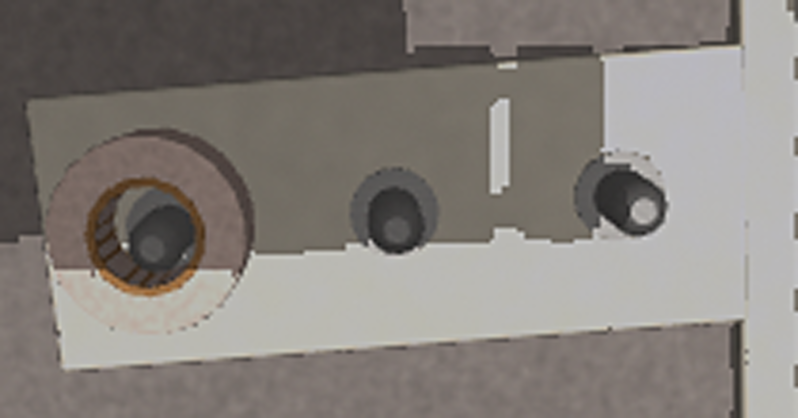

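```bash
cat >> h.py <<'E'
Y=1.648
S0=np.array([464.4,24.2]);S1=np.array([540.2,30.0])
def pick(xy,zc,y=Y):
    p=np.array([xy[0],xy[1],zc-11.])
    grip(0.95); robot.movep(p+[0,0,90],ori(y)); robot.servo_line(p,feed=120); grip(0,25); s=st()
    robot.servo_line(p+[0,0,80],feed=120); st()
def release(p):
    grip(0.95); st(); robot.servo_line(np.array(p)+[0,0,100],feed=150)
E
python3 - <<'E'
from h import *
i=viewer.camera_info('wrist')
q=onz('wrist',(258.4,162.4),46,i); print(q)
pick(q[:2],29)
i=viewer.camera_info('wrist'); save('wrist','f1.png')
robot.movep([607.5,270,95],ori(Y)); s=st()
save('wrist','f2.png')
E
```

```text
[461.42872713  26.23335761  46.        ]
t20.2 tcp [461.8  26.2  18.4] yaw 1.648 g 0.698 F [-1.   1.4  4.3] j [ 0.11  0.51 -0.28  2.16  0.28  0.51  1.26]
t21.0 tcp [460.9  26.1  97.5] yaw 1.648 g 0.698 F [-0.7  0.5 -1. ] j [ 0.17  0.36 -0.35  2.13  0.19  0.69  1.34]
t22.2 tcp [607.3 267.9  94.4] yaw 1.646 g 0.696 F [ 0.6 -0.4 -0.3] j [-0.21  0.66 -0.37  1.63  0.28  0.9   0.96]
```

View pics/f2.png

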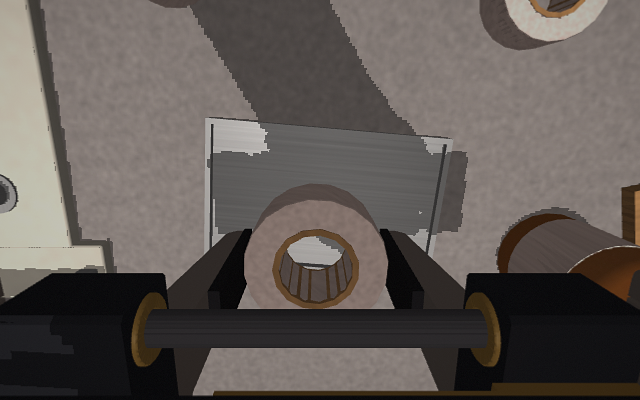

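```bash
python3 - <<'E'
from h import *
robot.servo_line([607.5,270,11.],feed=90); st(); release([607.5,270,11.])
i=viewer.camera_info('wrist'); save('wrist','g1.png')
for n in ['tray','fresh_0_center']: print(n,find(n,'wrist',info=i))
robot.movep([470,230,260],ori(Y))
i=viewer.camera_info('wrist'); save('wrist','g2.png')
for n in ['tray','fresh_0_center','done_0_center']: print(n,[(c,p,px('wrist',p,i).round()) for c,p in find(n,'wrist',info=i)])
st()
E
```

```text
t23.3 tcp [607.8 270.3  11.1] yaw 1.648 g 0.697 F [ 0.1 -0.4 -0.8] j [-0.24  0.77 -0.33  1.66  0.33  0.77  0.93]
t23.8 tcp [607.6 270.   11.1] yaw 1.648 g 0.951 F [-0.9  0.2  0.4] j [-0.24  0.77 -0.33  1.66  0.33  0.77  0.93]
tray [(0.62, array([6.017e+02, 2.774e+02, 4.000e-01]))]
fresh_0_center []
tray [(0.71, array([ 6.042e+02,  2.754e+02, -2.000e-01]), array([342., 271.])), (0.6, array([280.1, 470.6,  -1.8]), array([547.,  12.]))]
fresh_0_center [(0.87, array([456.2, 396.6,  14.8]), array([458., 168.])), (0.6, array([538.7,  30.1,  32.5]), array([139., 216.]))]
done_0_center [(0.85, array([608. , 269.1,  21.8]), array([338., 281.])), (0.78, array([352. ,  92.8,  14.9]), array([198.,  51.]))]
t25.8 tcp [470.3 229.9 258.6] yaw 1.648 g 0.950 F [ 0.   0.4 -0.5] j [-0.11  0.25 -0.47  1.84  0.13  1.09  1.01]
```

View pics/g1.png

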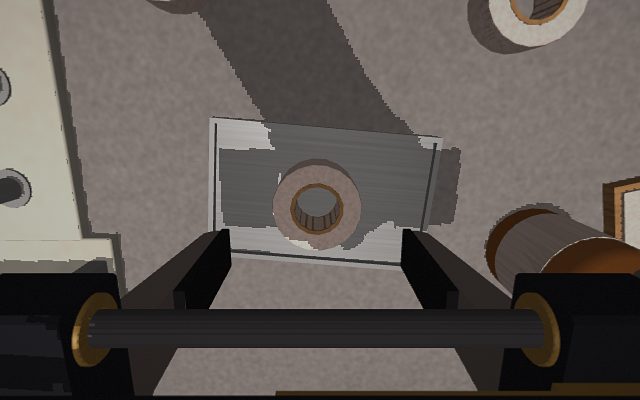

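View pics/g2.png

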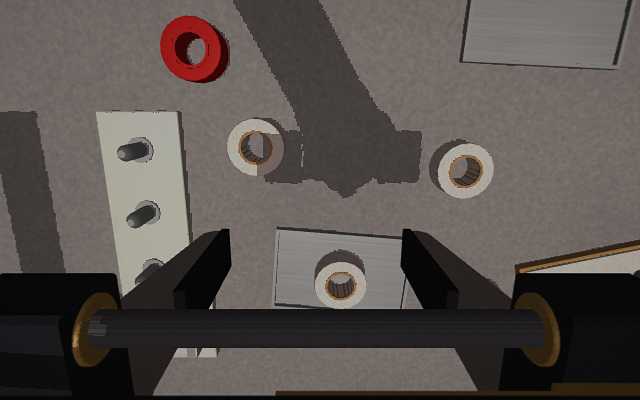

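```bash
python3 - <<'E'
from h import *
a=onz('wrist',(255,147),34); b=onz('wrist',(464.5,170.5),34); print(a,b)
pick(a[:2],17)
robot.movep([*S1,110],ori(Y)); i=viewer.camera_info('wrist'); save('wrist','h1.png'); st()
E
```

```text
[447.31112946 161.8295256   34.        ] [455.3114836  396.24782947  34.        ]
t28.2 tcp [447.6 161.7   6.4] yaw 1.648 g 0.699 F [-0.6 -1.7  5.1] j [-0.15  0.55 -0.32  2.13  0.34  0.51  0.92]
t29.0 tcp [446.8 161.5  85.5] yaw 1.648 g 0.696 F [-0.2 -0.1 -2.1] j [-0.08  0.41 -0.4   2.1   0.25  0.68  1.  ]
t29.7 tcp [539.1  31.1 109.1] yaw 1.649 g 0.695 F [ 0.2  0.5 -1.3] j [ 0.18  0.46 -0.37  1.94  0.22  0.79  1.33]
```

View pics/h1.png

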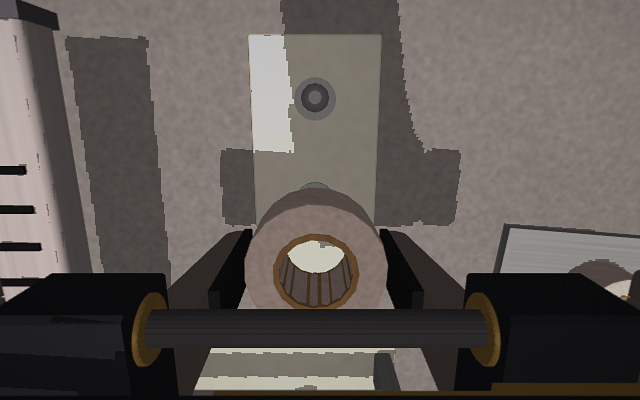

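```bash
python3 - <<'E'
from h import *
s=st(); print(onz('wrist',(316,271),s['tcp_pos'][2]+28))
print('spindle0 tip',onz('wrist',(315,97),54))
robot.servo_line([*S1,45.],feed=100); st()
robot.servo_line([*S1,19.],feed=60); st()
release([*S1,19.])
i=viewer.camera_info('wrist'); save('wrist','h2.png'); print(find('fresh_0_center','wrist',info=i))
E
```

```text
t29.7 tcp [539.1  31.1 109.1] yaw 1.649 g 0.695 F [ 0.2  0.5 -1.3] j [ 0.18  0.46 -0.37  1.94  0.22  0.79  1.33]
[538.16665696  31.91485921 137.12313472]
spindle0 tip [463.60283653  25.48972549  54.        ]
t30.5 tcp [540.6  30.3  45.3] yaw 1.648 g 0.699 F [ 0.4  0.2 -1.5] j [ 0.14  0.56 -0.33  1.97  0.28  0.66  1.29]
t31.1 tcp [539.9  30.   18.5] yaw 1.648 g 0.700 F [ 0.2  0.4 -1.7] j [ 0.13  0.6  -0.31  1.97  0.3   0.61  1.27]
t31.6 tcp [540.3  30.   19.1] yaw 1.648 g 0.951 F [-0.6  0.2 -0.3] j [ 0.13  0.6  -0.31  1.97  0.3   0.61  1.27]
[]
```

View pics/h2.png

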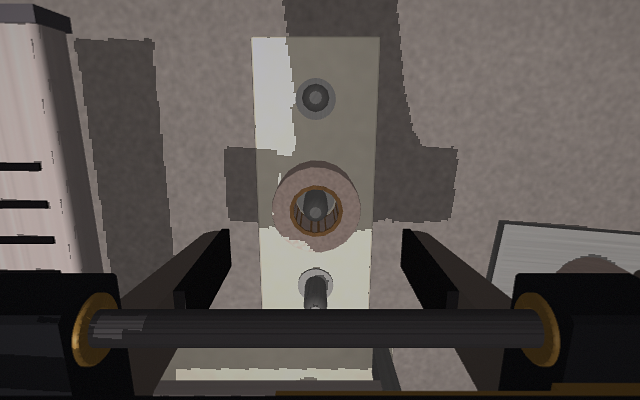

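Seated on spindle 1 (roll at (316,207), spindle tip in its bore). Now the second fresh roll; I re-measure it first.

```bash
python3 - <<'E'
from h import *
robot.movep([400,380,260],ori(0.8)); st()
i=viewer.camera_info('wrist'); save('wrist','k1.png'); print([(c,p,px('wrist',p,i).round()) for c,p in find('fresh_0_center','wrist',info=i)])
E
```

```text
t34.0 tcp [400.6 379.  259.3] yaw 0.799 g 0.950 F [-0.4 -0.7  0.7] j [-0.49  0.29 -0.4   1.78  0.13  1.1  -0.13]
[(0.59, array([458.8, 399.3,  16. ]), array([362., 192.]))]
```

View pics/k1.png

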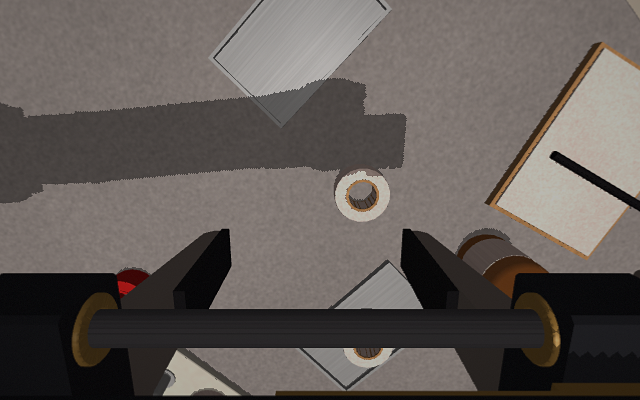

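```bash
python3 - <<'E'
from h import *
a=onz('wrist',(362,195),34); print(a)
pick(a[:2],17,0.8)
robot.servo_line([a[0],a[1],130],feed=150)
robot.movep([*S0,120],ori(Y)); s=st(); i=viewer.camera_info('wrist'); save('wrist','k2.png')
E
```

```text
[456.77609593 398.10146242  34.        ]
t36.5 tcp [457.  398.3   6.5] yaw 0.800 g 0.694 F [-0.7 -0.1  4. ] j [-0.55  0.69 -0.29  1.82  0.3   0.67 -0.22]
t37.3 tcp [456.4 397.6  85.3] yaw 0.800 g 0.690 F [ 0.5 -0.  -0.8] j [-0.52  0.58 -0.33  1.79  0.25  0.81 -0.18]
t39.1 tcp [464.5  25.  119.8] yaw 1.649 g 0.694 F [ 0.5  0.1 -1.7] j [ 0.3   0.35 -0.5   2.1   0.24  0.75  1.3 ]
```

View pics/k2.png

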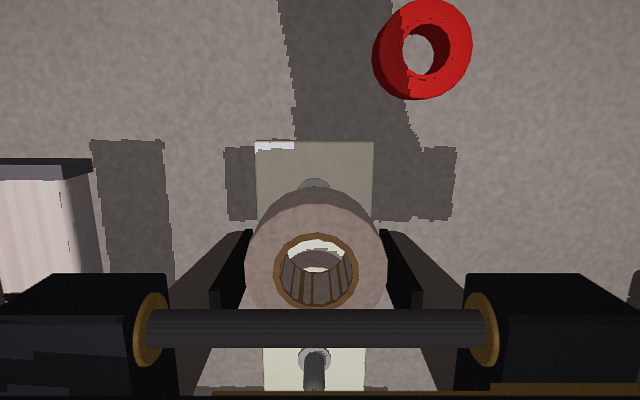

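```bash
python3 - <<'E'
from h import *
robot.servo_line([*S0,45.],feed=100); st()
robot.servo_line([*S0,19.],feed=60); st()
release([*S0,19.])
robot.servo_line([S0[0]-10,S0[1]-60,260],feed=250); st()
robot.movep([540,-30,300],ori(0)); 
i=viewer.camera_info('wrist'); save('wrist','l1.png'); 
for n in ['fresh_0_center','clamp_grip']: print([(c,p,px('wrist',p,i).round()) for c,p in find(n,'wrist',info=i)])
save('scene','l2.png',(210,120,430,340),2.7)
E
```

```text
t40.1 tcp [464.8  24.4  45.4] yaw 1.648 g 0.686 F [ 0.8 -0.6 -0.4] j [ 0.23  0.48 -0.42  2.14  0.35  0.59  1.21]
t40.7 tcp [464.1  24.2  18.5] yaw 1.648 g 0.693 F [ 0.2  0.3 -0.2] j [ 0.2   0.53 -0.39  2.15  0.38  0.53  1.17]
t41.2 tcp [464.4  24.2  19. ] yaw 1.648 g 0.952 F [0.6 0.2 0. ] j [ 0.2   0.53 -0.39  2.15  0.38  0.53  1.17]
t42.8 tcp [453.6 -35.4 258.6] yaw 1.648 g 0.948 F [-0.6 -0.5 -0.4] j [ 0.49  0.13 -0.52  1.98  0.07  1.06  1.59]
[(0.75, array([466.6,  25.1,  21.1]), array([257., 120.]))]
[(0.83, array([ 699. , -110.8,  147.2]), array([479., 267.]))]
```

View pics/l1.png

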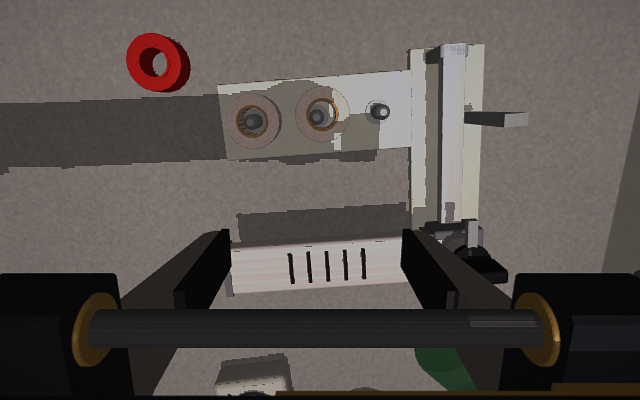

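View pics/l2.png

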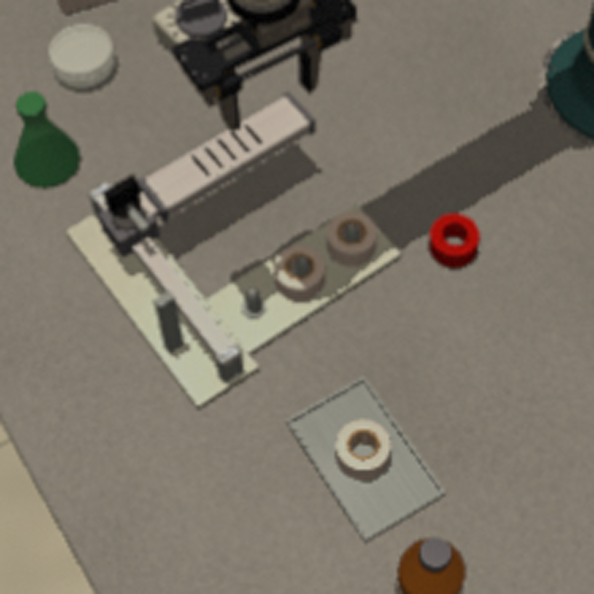

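```bash
python3 - <<'E'
from h import *
p=np.array([688.5,38.,131.]); d=np.array([np.sin(.077),-np.cos(.077),0])
g=np.array([700.6,-118.5,131.])
grip(0.6)
robot.movep(g+[0,0,80],ori(Y)); robot.servo_line(g,feed=120); st(); grip(0,25); st()
robot.servo_line(p+d*10,feed=80); st()
robot.servo_line(p-d*2,feed=30); st()
save('scene','m1.png',(200,150,360,270),5)
E
```

```text
t47.3 tcp [ 701.2 -118.4  131.8] yaw 1.648 g 0.597 F [ 0.3 -0.4  0.4] j [ 0.45  0.72 -0.51  1.48  0.38  1.05  1.5 ]
t48.0 tcp [ 700.6 -118.4  131.1] yaw 1.648 g 0.152 F [ 0.8 -0.9  1.2] j [ 0.45  0.72 -0.51  1.48  0.38  1.05  1.5 ]
t50.0 tcp [689.4  28.2 131.1] yaw 1.648 g 0.150 F [ 1.  -0.2  0.9] j [ 0.26  0.69 -0.52  1.53  0.38  1.02  1.28]
t50.6 tcp [688.4  40.9 131.1] yaw 1.648 g 0.150 F [ 1.5 -1.2  1.8] j [ 0.24  0.69 -0.52  1.54  0.38  1.02  1.26]
```

View pics/m1.png

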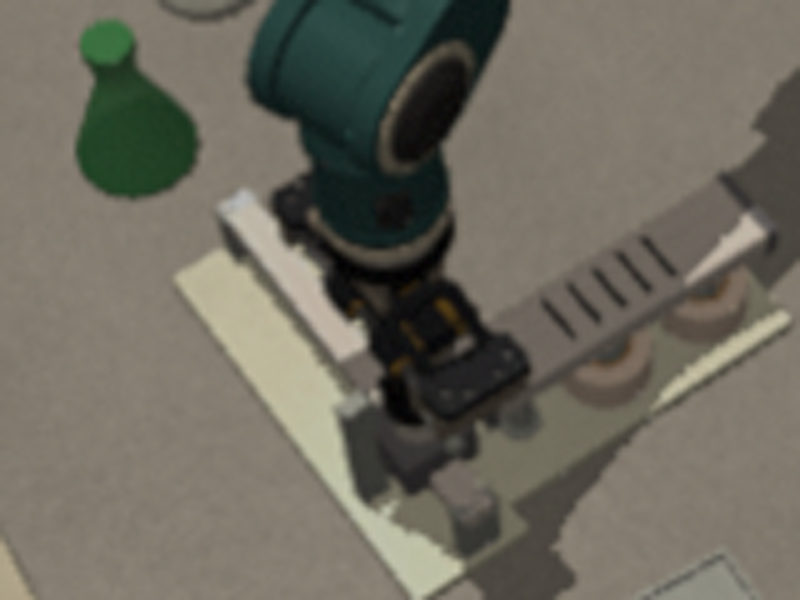

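```bash
python3 - <<'E'
from h import *
p=np.array([688.5,38.,131.]); d=np.array([np.sin(.077),-np.cos(.077),0])
for k in range(3,12):
    robot.servo_line(p-d*k,feed=20); s=st()
    if np.linalg.norm(s['contact_force'][:2])>10: break
E
```

```text
t50.9 tcp [688.4  40.9 131.1] yaw 1.648 g 0.149 F [ 2.4 -1.8  2.9] j [ 0.24  0.69 -0.52  1.54  0.38  1.02  1.26]
t51.1 tcp [688.4  41.  131.1] yaw 1.647 g 0.150 F [ 2.7 -3.4  3.1] j [ 0.24  0.69 -0.52  1.54  0.38  1.02  1.26]
t51.4 tcp [688.4  41.  131.1] yaw 1.647 g 0.151 F [ 2.3 -5.5  3.1] j [ 0.24  0.69 -0.52  1.53  0.38  1.02  1.26]
t51.6 tcp [688.4  41.  131.1] yaw 1.646 g 0.150 F [ 2.  -7.2  3.4] j [ 0.24  0.69 -0.52  1.53  0.38  1.02  1.26]
t51.9 tcp [688.4  41.  131.1] yaw 1.646 g 0.154 F [ 1.7 -8.3  3.2] j [ 0.23  0.69 -0.52  1.53  0.38  1.02  1.26]
t52.1 tcp [688.4  41.1 131.1] yaw 1.645 g 0.150 F [ 2.1 -9.9  3.9] j [ 0.23  0.69 -0.52  1.53  0.38  1.02  1.26]
```

At the stop (y 41, force building). Turn clockwise.

```bash
python3 - <<'E'
from h import *
q=np.array([688.4,41.2,131.])
turn(q,1.648,.60); s=st(); print(s['wrist_torque'])
turn(q,.6,.13); s=st(); print(s['wrist_torque'])
y=.13
while y>-.1 and abs(robot.observe()['wrist_torque'][2])<0.6:
    y-=.04; robot.movep(q,ori(y)); s=st(); print(np.round(s['wrist_torque'],2))
grip(0.6); s=st()
robot.servo_line(np.array([s['tcp_pos'][0],s['tcp_pos'][1],230]),feed=150)
robot.movep([560,-40,330],ori(0))
i=viewer.camera_info('wrist'); save('wrist','n1.png')
save('scene','n2.png',(210,150,400,290),4)
E
```

```text
t54.9 tcp [688.9  41.9 131.1] yaw 0.604 g 0.148 F [4.7 1.1 1.6] j [ 0.08  0.64 -0.28  1.55  0.2   0.98  0.35]
[ 0.11227481 -1.32525649 -0.05992705]
t56.1 tcp [689.3  42.  131.1] yaw 0.136 g 0.151 F [6.2 0.3 1.1] j [ 0.01  0.63 -0.17  1.55  0.12  0.97 -0.07]
[ 0.08577202 -1.62895811  0.30166534]
t56.4 tcp [689.3  42.1 131.1] yaw 0.097 g 0.158 F [6.6 1.9 1.1] j [ 0.    0.63 -0.17  1.55  0.12  0.97 -0.1 ]
[ 0.03 -1.58  0.58]
t56.6 tcp [689.3  42.3 131.1] yaw 0.057 g 0.157 F [7.3 0.6 1.9] j [-0.    0.63 -0.16  1.55  0.11  0.97 -0.13]
[ 0.09 -1.63  0.64]
t57.4 tcp [688.4  41.2 131. ] yaw 0.050 g 0.599 F [0.1 0.3 0.7] j [-0.    0.63 -0.15  1.55  0.11  0.97 -0.14]
```

View pics/n1.png

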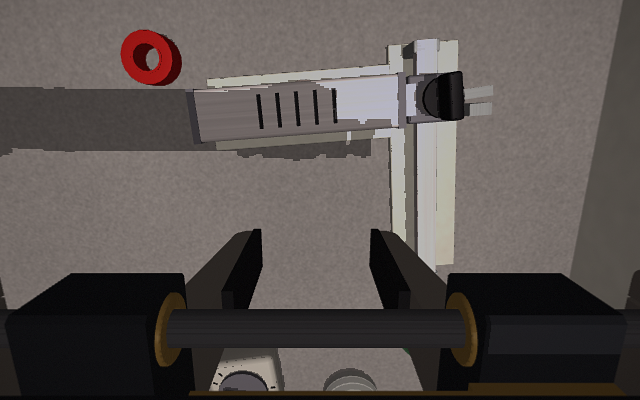

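View pics/n2.png

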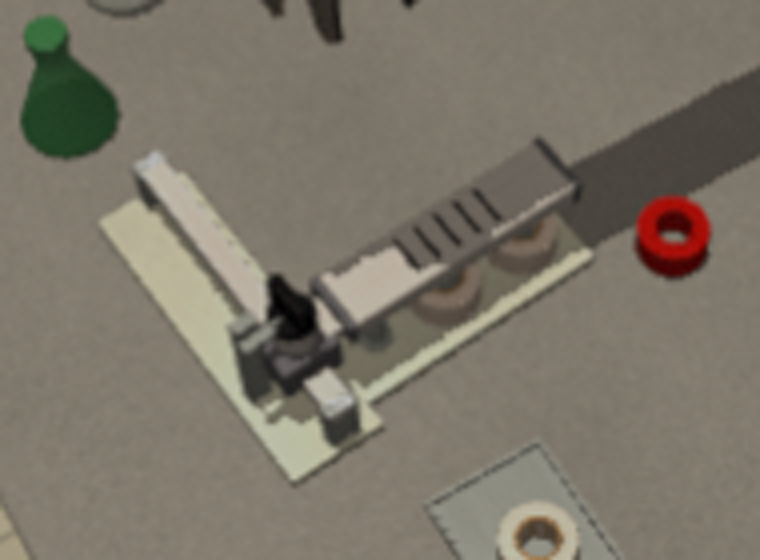

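```bash
python3 - <<'E'
from h import *
robot.movep([435,-410,230],ori(-0.7)); st()
i=viewer.camera_info('wrist'); im=save('wrist','o1.png')
for n in ['timer_grip','timer_corner']: print(n,[(c,p,px('wrist',p,i).round()) for c,p in find(n,'wrist',info=i)])
E
```

```text
t60.5 tcp [ 436.7 -408.4  230.4] yaw -0.697 g 0.602 F [-0.1  0.8 -0.3] j [ 0.58  0.36  0.15  1.73 -0.06  1.05  0.05]
timer_grip [(0.84, array([ 446.4, -389.9,   67.7]), array([311., 162.]))]
timer_corner [(0.93, array([ 494.1, -332.1,   46.2]), array([311.,  79.]))]
```

View pics/o1.png

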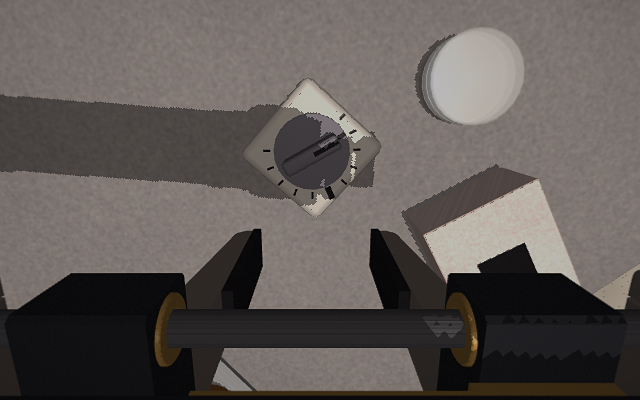

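```bash
python3 - <<'E'
from h import *
robot.hold(0.2)
i=viewer.camera_info('wrist'); im=viewer.read_camera('wrist'); st()
o=cv2.resize(im[70:225,235:390],None,fx=5,fy=5,interpolation=cv2.INTER_CUBIC); cv2.imwrite('pics/o2.png',o[:,:,::-1])
print(find('timer_grip','wrist',info=i),find('timer_corner','wrist',info=i))
E
```

```text
t60.9 tcp [ 435.3 -409.7  230.1] yaw -0.699 g 0.600 F [1.  0.1 0.2] j [ 0.58  0.36  0.16  1.73 -0.06  1.05  0.05]
[(0.71, array([ 447.6, -390.4,   69.5])), (0.25, array([ 497.6, -330.4,   46.8]))] [(0.74, array([ 497.4, -334.2,   48.2]))]
```

View pics/o2.png

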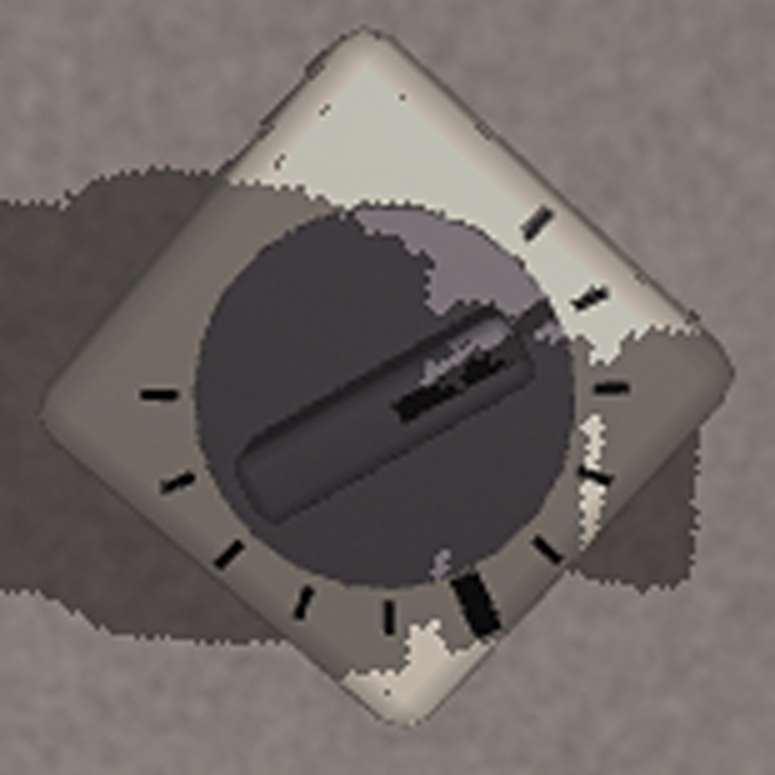

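```bash
python3 - <<'E'
from h import *
from scipy.optimize import least_squares
w=lambda a,z:onz('wrist',np.array(a)/5+[235-.4,70-.4],z)[:2]
T=[(538,222),(590,297),(612,388),(595,478),(547,550),(477,605),(389,617),(304,603),(229,553),(178,483),(159,395)]
W=np.array([w(a,48) for a in T]); k=np.arange(11)
f=lambda p:(W-np.c_[p[0]+p[2]*np.cos(p[3]-.4*k),p[1]+p[2]*np.sin(p[3]-.4*k)]).ravel()
r=least_squares(f,[450,-385,45,.9]); print(r.x,np.abs(r.fun).max())
c=r.x[:2]; a0=r.x[3]
for e,z in [(((275,522),(530,380)),86),(((260,437),(485,308)),86),(((400,410),(500,360)),86)]:
    A,B=w(e[0],z),w(e[1],z); d=B-A; th=np.arctan2(d[1],d[0]); print(A,B,'dir',th,'joint',a0-th)
m=[w(a,86) for a in((240,465),(275,522),(530,380),(485,308))]; print('bar centre',np.mean(m,0))
E
```

```text
[ 4.50966988e+02 -3.84254546e+02  4.45769169e+01  1.46675758e-01] 1.0579498961412241
[ 424.75801558 -385.45264264] [ 475.45241289 -395.16620758] dir -0.18931560905329184 joint 0.3359913668478719
[ 432.72268534 -372.29478368] [ 477.30022098 -380.52240599] dir -0.1825148046950693 joint 0.3291905624896494
[ 454.67463884 -384.54139302] [ 473.63305284 -389.10496393] dir -0.23622074495651338 joint 0.38289650275109344
bar centre [ 451.06299313 -383.72387273]
```

```bash
python3 - <<'E'
from h import *
c=np.array([451.,-384.]); y=-0.187+np.pi/2
print(onz('wrist',(425,235),90),onz('wrist',(540,180),90))
robot.movep([*c,150],ori(y)); st()
robot.servo_line([*c,59.5],feed=80); st()
grip(0,50); s=st()
z=59.5
while z>35 and robot.observe()['contact_force'][2]<18:
    z-=1; robot.servo_line([*c,z],feed=15); s=robot.observe(); print(z,s['tcp_pos'].round(1),np.round(s['contact_force'],1))
st()
i=viewer.camera_info('wrist');save('wrist','p1.png')
E
```

```text
[ 483.38852687 -508.15053971   90.        ] [ 591.31865327 -531.57886777   90.        ]
t62.6 tcp [ 451.  -384.2  150.1] yaw 1.383 g 0.593 F [ 0.3 -0.6 -0.2] j [ 0.85  0.46 -0.26  1.79  0.14  0.91  1.91]
t63.9 tcp [ 451.4 -384.3   60.1] yaw 1.384 g 0.602 F [-0.3  1.2 -0.5] j [ 0.82  0.58 -0.23  1.84  0.19  0.74  1.88]
t64.6 tcp [ 451.  -384.2   59.5] yaw 1.384 g 0.146 F [-0.1 -0.7  0.5] j [ 0.82  0.58 -0.23  1.84  0.19  0.74  1.88]
58.5 [ 451.  -384.2   59.4] [-2.3  1.2  7.8]
57.5 [ 451.1 -384.2   59.4] [-4.7  3.  14.7]
56.5 [ 451.1 -384.2   59.3] [-5.6  3.8 20.1]
t65.4 tcp [ 451.1 -384.2   59.3] yaw 1.384 g 0.148 F [-5.6  3.8 20.1] j [ 0.82  0.59 -0.23  1.84  0.19  0.74  1.87]
```

View pics/p1.png

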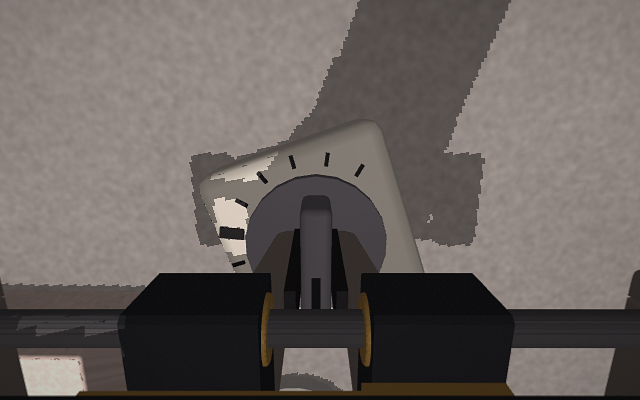

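```bash
python3 - <<'E'
from h import *
c=np.array([451.,-384.2]); y0=-0.187+np.pi/2; z=56.; n=22
robot.movep([*c,z],ori(y0))
for k in range(1,n+1):
    robot.movep([*c,z],ori(y0-1.665*k/n))
    s=robot.observe(); F=s['contact_force'][2]
    if F<19: z-=.5
    if F>27: z+=.5
    if k%3==0 or k==n: print(k,z,'yaw %.3f'%yawnow(),s['tcp_pos'].round(1),np.round(s['contact_force'],1),np.round(s['wrist_torque'],2))
    if k==4:
        save('scene','q0.png',(240,80,340,180),5)
robot.hold(0.2); i=viewer.camera_info('wrist');save('wrist','q1.png'); st()
E
```

```text
3 56.0 yaw 1.156 [ 451.2 -384.1   59.3] [-7.2  5.6 24.5] [ 1.32  1.5  -0.17]
6 56.0 yaw 0.929 [ 451.3 -384.    59.3] [-6.1  4.8 24.8] [ 1.35  1.46 -0.17]
9 56.0 yaw 0.702 [ 451.4 -383.9   59.3] [-6.   4.6 24.1] [ 1.39  1.4  -0.14]
12 56.0 yaw 0.475 [ 451.5 -383.9   59.3] [-6.9  5.2 24.2] [ 1.4   1.38 -0.19]
15 56.0 yaw 0.248 [ 451.6 -383.8   59.3] [-5.7  5.4 23.6] [ 1.39  1.36 -0.2 ]
18 56.0 yaw 0.021 [ 451.7 -383.8   59.3] [-5.8  6.2 23.5] [ 1.34  1.31 -0.19]
21 56.0 yaw -0.206 [ 451.9 -383.8   59.3] [-6.4  6.1 24. ] [ 1.37  1.25 -0.21]
22 56.0 yaw -0.281 [ 451.9 -383.8   59.3] [-4.9  6.2 23.5] [ 1.34  1.26 -0.25]
t71.5 tcp [ 451.9 -383.8   59.3] yaw -0.281 g 0.150 F [-5.7  6.1 24. ] j [ 0.5   0.57  0.19  1.86 -0.16  0.72  0.5 ]
```

View pics/q1.png

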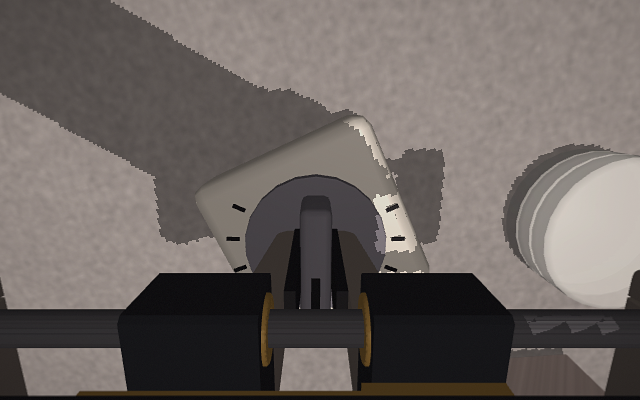

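```bash
python3 - <<'E'
from h import *
robot.servo_line([451.9,-383.8,59.],feed=20); st()
grip(0.6); st()
robot.servo_line([451.9,-383.8,140],feed=100)
robot.movep([435,-410,230],ori(-0.7)); robot.hold(0.3)
i=viewer.camera_info('wrist'); im=viewer.read_camera('wrist'); st()
o=cv2.resize(im[70:225,235:390],None,fx=5,fy=5,interpolation=cv2.INTER_CUBIC); cv2.imwrite('pics/r1.png',o[:,:,::-1])
print(find('timer_grip','wrist',info=i),find('timer_corner','wrist',info=i))
E
```

```text
t71.8 tcp [ 452.2 -383.5   59.4] yaw -0.281 g 0.151 F [-1.5  1.9  6.7] j [ 0.5   0.57  0.19  1.86 -0.16  0.72  0.5 ]
t72.5 tcp [ 451.9 -383.8   59. ] yaw -0.281 g 0.596 F [-0.7 -0.1  0.4] j [ 0.5   0.57  0.19  1.86 -0.16  0.72  0.5 ]
t74.3 tcp [ 434.8 -409.5  228.9] yaw -0.699 g 0.601 F [ 0.3 -0.9  0.2] j [ 0.43  0.37  0.35  1.74 -0.14  1.06  0.13]
[(0.64, array([ 450. , -384.8,   69.9]))] [(0.65, array([ 494.2, -332.9,   44.6]))]
```

View pics/r1.png

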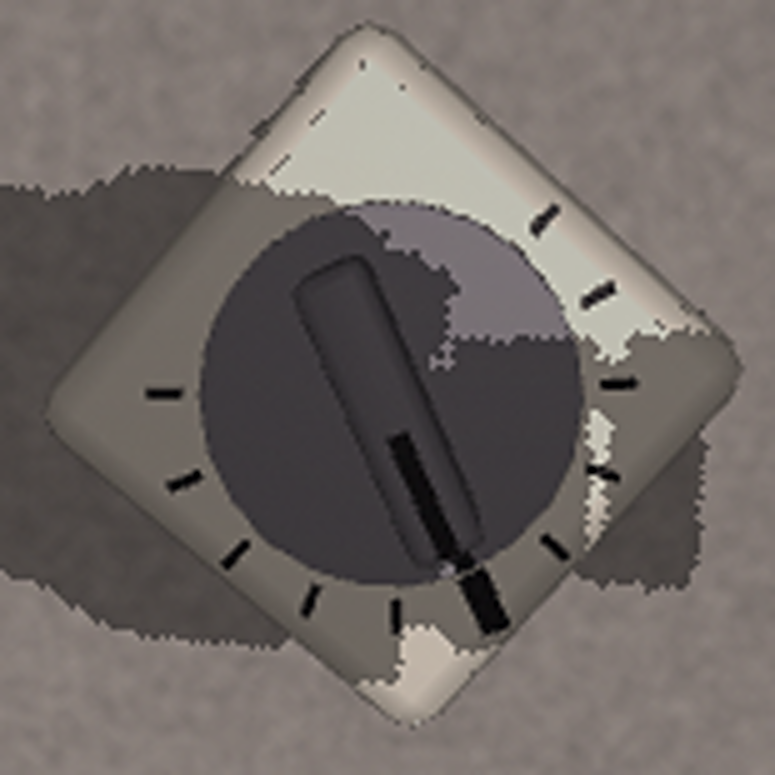

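```bash
python3 - <<'E'
from h import *
from scipy.optimize import least_squares
w=lambda a,z:onz('wrist',np.array(a)/5+[235-.4,70-.4],z)[:2]
T=[(545,219),(598,294),(619,384),(602,474),(554,547),(487,602),(396,616),(310,600),(235,554),(184,480),(163,393)]
W=np.array([w(a,48) for a in T]); k=np.arange(11)
f=lambda p:(W-np.c_[p[0]+p[2]*np.cos(p[3]-.4*k),p[1]+p[2]*np.sin(p[3]-.4*k)]).ravel()
r=least_squares(f,[450,-385,45,.2]); print(r.x)
for e in [((297,295),(425,565)),((370,258),(480,530)),((400,437),(452,558))]:
    d=w(e[1],86)-w(e[0],86); print(r.x[3]-np.arctan2(d[1],d[0]))
for c,b in (('scene',(200,60,430,360)),('side',(220,80,440,380))): save(c,f'r_{c}.png',b,2)
robot.movep([560,-40,330],ori(0)); robot.hold(.2); i=viewer.camera_info('wrist'); save('wrist','r2.png')
st()
save('scene','r3.png',(200,80,400,340),2.3)
E
```

```text
[ 4.51974993e+02 -3.84328779e+02  4.46826237e+01  1.50718894e-01]
1.9831999550004578
2.03243582036158
2.015927388808984
t76.2 tcp [559.9 -41.  329.8] yaw -0.002 g 0.598 F [-0.2 -0.8 -0.2] j [-0.09  0.22  0.13  1.69 -0.03  1.24  0.04]
```

View pics/r_side.png

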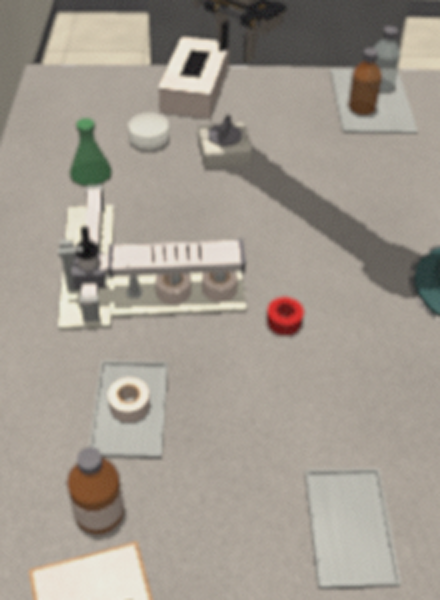

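View pics/r2.png

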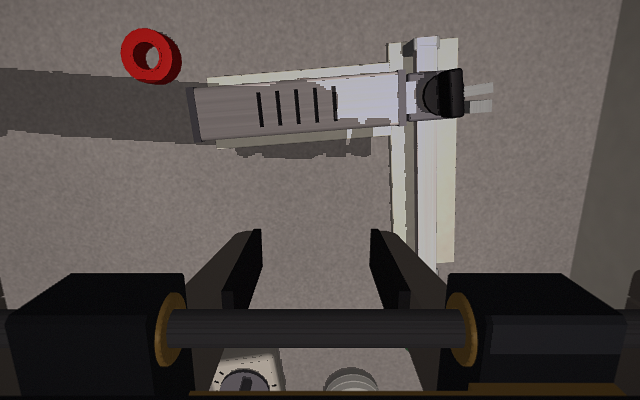

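View pics/r_scene.png

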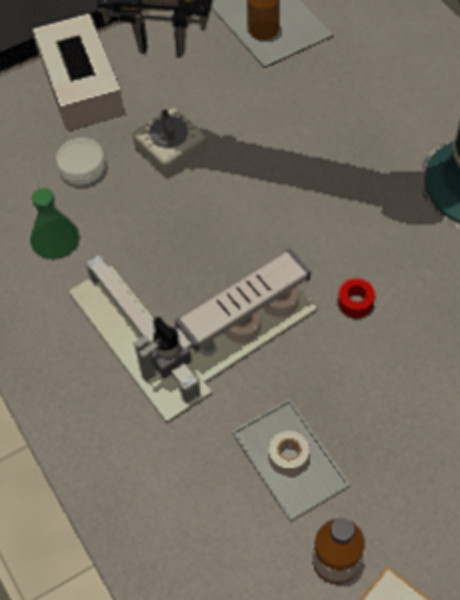

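```bash
python3 - <<'E'
from h import *
robot.job_done(); st()
E
```

```text
the job is handed in; nothing more can be done
the job is handed in; nothing more can be done
```

I finished the whole job and handed it in after about 76 s of the 208 s. The hand-in gives no verdict.

- **Treated roll:** there was one, on spindle 0. After loosening the clamp knob and sliding the lamp back, I laid the roll in the right-hand of the two trays. It measured within about 1 mm of the tray's middle, 22 mm high at its centre.
- **Fresh rolls:** two were on the bench. They now sit on spindles 0 and 1, with the spindle tips showing in their bores. Spindle 2 stays empty.
- **Lamp and clamp:** I pushed the lamp until the force built up at its end stop. I then turned the knob clockwise until it hit its own stop at about 0.6 N m. The pictures show the tongue at the lug. I had no direct reading of the lamp or clamp joint.
- **Timer:** I turned the knob while pressing with about 24 N. It now reads 1.98 to 2.03 rad against the mark at 2.0, and the housing moved about 1 mm.
- **Bystanders:** I never touched the bottle, flask, dishes or red roll, and they look unmoved in the last pictures.

No check failed. One reading disagreed: I found the lamp's end stop about 3 mm further along than my first estimate of the knob's position. The network also missed one seated roll in the wrist pictures, which I confirmed by eye.

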